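Tag out the balance, then jack up its front edge and hold it raised

TASK

First hang the red tag by its hole on the brass post beside the balance and let go of it. Then stand the little red lever jack on the table with its saddle centred under the balance's orange lift pad, and give its yellow handle one full trial stroke: all the way down, so that the balance's front edge rises, and all the way back up. Then press the handle fully down again and finish while still holding it down, with the balance held raised; leave the hammer, spatula, cap, dish, bottle and jars where they are.

Things in the scene. Friction and masses are not known exactly. Their poses are not given: they have to be found in the camera images.
- station: Fixed steel plate, 6 mm thick, under the balance. Origin: on the table (z = 0) straight below the lift pad; x points from there under the balance, z up. Balance: x 50 to 260, y -95 to 95 mm, pan top z 86 mm. Main plate starts at x = 45 mm; a wing (x -40 to 60, y 80 to 162 mm) carries the tag post. In front (x below 45, |y| below 80 mm) the table is bare: the jack goes there.
- tag_post (a point): Foot of the brass tag post, at the plate's top (z = 6 mm), at station (0, 120) mm. The post is upright, 10 mm in diameter, its rounded top at z = 64 mm.
- lift_point (a point): Centre of the underside of the lift pad, an orange disc 28 mm across under a dark steel tab (44 mm wide, station x -20 to 65 mm, z 72 to 80 mm; an orange disc marks its top). At rest 66 mm above the table. The 2.2 kg balance tilts about its rear feet, 230 mm behind the pad: it weighs 6 to 10 N on the jack, rises 14 mm at full stroke and sinks back by itself.
- jack: Loose red lever jack, 0.7 kg. Origin: underside, below the saddle's axis; x points from handle to saddle, z up. Base x -155 to 30, y -33 to 33 mm, 10 mm thick. Black upright carrying grip at x = -45 mm, near the centre of mass: 24 mm along x, 20 mm along y, z 10 to 72 mm; pinch it across y at z = 50 mm. Handle cheeks at x = -75 mm, 31 mm across, up to z 55 mm.
- saddle (a point): Centre of the top of the jack's saddle (round, black rubber, 30 mm across, on a steel ram), at jack x = y = 0, z = 58 mm lowered, 80 mm at full stroke. Lowered it is 8 mm below the lift pad, so the jack slides in from the front: from station -x, jack x along station x.
- jack_handle (a joint): Angle of the jack's handle, rad: 0 = up (rest), 0.5 = fully down at its stop. Its pivot runs along the jack's y at jack (-75, 0, 45) mm. Each 0.1 rad lifts the saddle by 4.4 mm. A spring brings it back up when it is let go and the saddle sinks with it; holding it down takes about 5 N empty and 8 to 13 N under the balance.
- handle_pad (a point): Centre of the top of the yellow press pad (40 by 38 mm, 8 mm thick) at the handle's free end, 80 mm from the pivot. With the handle up it lies at about jack (-146, 0, 83) mm, fully down at about jack (-154, 0, 44) mm.
- tag: Loose red plastic tag, 76 by 36 by 8 mm, 50 g, lying flat. Origin at the centre of its underside, x along its length. A white upright finger rib stands on it at x = -18 mm: 28 mm along x, 12 mm along y, top at z = 26 mm; pinch it across y. The hole is at x = +24 mm.
- tag_hole (a point): Centre of the tag's hole (21 mm in diameter, through, axis z) at the underside, x = +24 mm from the tag's origin.
- hammer: The hammer, a bystander lying or standing loose on the table; leave it alone. 260 mm long, origin under it.
- spatula: The spatula, a bystander lying or standing loose on the table; leave it alone. 150 mm long, origin under it.
- cap: The orange cap, a bystander lying or standing loose on the table; leave it alone. 34 mm across, 16 mm high.
- reagent: The brown bottle, a bystander lying or standing loose on the table; leave it alone. 66 mm across, 130 mm high.
- dish: The white dish, a bystander lying or standing loose on the table; leave it alone. 90 mm across, 30 mm high.
- sample: The jar with red lid, a bystander lying or standing loose on the table; leave it alone. 64 mm across, 70 mm high.
- sample2: The jar with white lid, a bystander lying or standing loose on the table; leave it alone. 64 mm across, 70 mm high.

How it is judged (in metres and radians):
On the way, in this order (a step that is already met when the one before it is completed fails the run):
1. the tag is hung on the post and let go (horizontal distance between tag_hole and tag_post below 0.009 m and height (world z) of tag_hole below 0.014 m and angle between tag's own z axis and vertical below 0.15 rad and contact force between the fingers and tag below 0.1 N), for 0.2 s.
2. the jack stands under the lift pad, let go, its handle up (horizontal distance between saddle and lift_point below 0.012 m and height (world z) of jack below 0.005 m and angle between jack's own z axis and vertical below 0.06 rad and value of joint jack_handle below 0.08 rad and contact force between the fingers and jack below 0.3 N), for 0.1 s.
3. first stroke: handle down, balance raised (value of joint jack_handle above 0.42 rad and height (world z) of lift_point above 0.073 m and contact force between jack and station above 2 N and horizontal distance between saddle and lift_point below 0.015 m and height (world z) of jack below 0.005 m and angle between jack's own z axis and vertical below 0.06 rad), for 0.1 s.
4. handle back up, balance down (value of joint jack_handle below 0.08 rad and height (world z) of lift_point below 0.0685 m), for 0.1 s.
5. second stroke: handle down, balance raised (all of step 3), for 0.1 s.
At the end, for the whole second after the job is handed in: Tag let go, flat on the plate, hole centre within 9 mm of the post; jack flat on the table, saddle within 15 mm of the lift point; robot presses it (over 2 N), handle past 0.42 of 0.5 rad; jack carries the balance, lift point over 73 mm high; robot not touching the balance (all of step 1 and all of step 5 and contact force between any of the fingers, the arm and jack above 2 N and contact force between each of the fingers, the arm and station below 0.5 N and linear speed of jack below 0.02 m/s); the arm keeps its last pose, push and grip.
It fails at once if a bystander is disturbed (moved over 30 mm) (distance of any of hammer, spatula, cap, reagent, dish, sample, sample2 from where it was at the start of the episode above 0.03 m).
It fails at once if the jack is tipped over (angle between jack's own z axis and vertical above 0.6 rad).
It also fails if it takes over 72 s, if anything falls off the work surface, if the arm or the gripper's body presses on something with over 40 N, if the wrist force passes 120 N, or if a joint passes its speed limit or range.

ROBOT

A 6-joint arm with a two-finger parallel gripper is mounted at the origin on the work surface. World frame = base frame: x ahead of the robot, y to its left, z up, the work surface at z = 0. Lengths are in m, angles in degrees, forces in N, time in s.
With the tool pointing down it reaches from about 0.25 to 0.725 m from the base axis. Payload 9.7 kg.
Tool frame: the origin (TCP) lies at the very end of the fingers, on their centre line; the grasp point (between the pads) lies 19 mm behind it; z points along the fingers, y is the line along which they close (so a half turn about z gives the same grasp; the last joint's range is limited). The gripper opens to 85 mm and grips with 20 to 120 N. Pads are 22 mm wide; open, the fingers measure 114 mm over their backs; the gripper's body (76 mm by 85 mm) begins 54 mm behind the grasp point. The pads swing forward as they close: fully open they stand 13 mm farther back than shut.
Start: joints at [67.781, 4.979, 10.078, 95.1, 0, 90], TCP at [0.208, 0.509, 0.231] pointing down, gripper open.
Joint ranges: [-179.16, 179.16], [-48.56, 103.87], [-65.8, 70.77], [-126.05, 130.52], [-82.76, 87.17], [-180, 180]. Speed limits (degrees/s): [127.2, 127.2, 147.25, 180, 180, 180].

INTERFACE

Orientations are given as [roll, pitch, yaw] about the fixed x, y, z axes, in that order (R = Rz(yaw) Ry(pitch) Rx(roll)).
In Python, from workcell import bot, viewer, finder gives the robot as it stands. The module is installed in compiled form; this text tells all that it offers.
- The arm moves only by the shell command python3 -m inch 'ROWS' [FORCE]. ROWS is JSON, a list that holds one entry, the list of rows, each a list of 7 numbers: the opening in per cent of the stroke, from 0 (shut) to 100 (fully open), then the shift along the tool's x, y, z in mm, then the turn, a rotation vector about the tool's x, y, z in degrees. In form: [[[grip, tx, ty, tz, ax, ay, az], ...]]. A call has 1 to 8 rows; each row shifts and turns the commanded pose from where the row before left it, along the tool's axes as they then stand; what a row does not reach is not made up. A row lasts 1/8 s, in which the tool goes at most 62.5 mm and 10.7 degrees, less where a joint would pass 70% of its speed; a pose out of reach is approached as far as the arm can. A call with a gripper value outside its range is refused whole. The fingers move at their own pace and stop on an object; FORCE is the grip in N (left out, the last holds). Time passes only in rows, so rows that do not move let the fingers close. It gives the time, the measured TCP pose, the force, the opening and the grip force at its end, in the units of the state.
- bot.get_obs(): the state, without advancing time (a new reading comes with each control period).
- viewer.camera(name): name is "side" or "top"; returns a dict with "pixels" (420x560x3 uint8, red, green, blue), "vfov" (degrees; the focal length in pixels is half the picture's height over the tangent of half this angle, whatever the lens; pixels are square), "cx", "cy" (the principal point, pixels), "k1" (the pictures are not rectified: a ray, as slopes to the right and down, at radius r is drawn at 1 + k1 r^2 times it, then the intrinsics apply), "R" (3x3) and "t" (3): a world point X has camera coordinates R X + t. Camera axes: x right, y down, z forward; pixel columns grow to the right and rows downward; lengths in m; the calibration is good to about 2 mm. A picture is of the moment at which its call begins. There is no depth.
- bot.job_done(): hands the job in; it is judged then, once.
Trained networks look in the newest picture that a camera, given by its name, has taken for a name from the list of things; names that differ only in an ending like _2 or _b are one class to them, and where a whole thing is asked for, a point or a joint stands for the part that bears it (a point fixed in the world has none). Each returns a list of dicts, best first, with "conf" (0 to 1); they miss things now and then, are a little off and sometimes report something else, mostly with a low value. They report only what shows in the picture. A call takes as long as a camera call.
- finder.outline_of(camera, thing): "pixels" (420x560 bool, what is visible of it) and "extent" ([centre column, centre row, width, height] in pixels, round what is visible of it).
- finder.mark_of(camera, thing): "position" ([column, row] in pixels: a listed point, or the origin of a listed thing).
The state is a dict: "time": time; "q": joint angles; "qd": joint speeds; "joint_efforts": joint torques, N m; "ee_pos": TCP position; "tcp_rot": TCP orientation; "wrist_force": force on the tool from outside, world axes, zero at the start; "torque": the same for the moment, N m; "opening": finger opening in m; "grasp_force": force on a finger pad.
Only numpy, scipy, OpenCV 4.12 (cv2) and the standard library are available. Lean on these libraries where they do the work, as an engineer would, in place of code of your own. Each camera call takes 0.05 s, during which the arm holds its last target. There are 200 camera calls.

## Working session

There is one attempt and no reset: what is moved stays moved. The work goes in short steps, Python scripts to look and compute and a shell command to move; the robot and the scene stay as the last step left them, time stands still between calls to the robot, and variables do not carry over. Pictures are saved under pics/ and viewed, at most 13 in all, crops included, and the job is handed in when it is done.

```bash
mkdir -p pics; cat > h.py <<'E'
import numpy as np, cv2
from workcell import bot, viewer, finder
from scipy.spatial.transform import Rotation as Ro
def cam(n):
    c=viewer.camera(n); c['f']=210/np.tan(np.radians(c['vfov']/2)); c['R']=np.array(c['R']); c['t']=np.array(c['t']); return c
def ray(c,px):
    K=np.array([[c['f'],0,c['cx']],[0,c['f'],c['cy']],[0,0,1.]])
    u=cv2.undistortPoints(np.array([[px]],float),K,np.array([c['k1'],0,0,0,0.]))[0,0]
    return -c['R'].T@c['t'], c['R'].T@np.array([u[0],u[1],1])
def atz(c,px,z):
    o,d=ray(c,px); return o+d*(z-o[2])/d[2]
def proj(c,X):
    K=np.array([[c['f'],0,c['cx']],[0,c['f'],c['cy']],[0,0,1.]])
    return cv2.projectPoints(np.array(X,float).reshape(-1,3),cv2.Rodrigues(c['R'])[0],c['t'],K,np.array([c['k1'],0,0,0,0.]))[0][:,0]
def save(c,n): cv2.imwrite('pics/'+n,np.ascontiguousarray(c['pixels'][:,:,::-1]))
E
python3 - <<'E'
from h import *
np.set_printoptions(precision=4,suppress=True)
Z=dict(station=0,tag_post=.006,lift_point=.066,jack=0,saddle=.058,handle_pad=.083,tag=0,tag_hole=0,hammer=0,spatula=0,cap=0,reagent=0,dish=0,sample=0,sample2=0)
for n in('top','side'):
    c=cam(n); save(c,n+'0.png'); print(n,-c['R'].T@c['t'])
    for k,z in Z.items():
        for m in finder.mark_of(n,k)[:2]: print(k,round(m['conf'],2),np.round(m['position'],1),atz(c,m['position'],z)[:2])
print(bot.get_obs())
E
```

```text
top [ 0.2393 -0.0045  1.7648]
station 0.78 [270.3 194.3] [0.5769 0.0202]
tag_post 0.97 [234.4 189.5] [0.5957 0.1473]
tag_post 0.7 [426.8 188.1] [ 0.5873 -0.5415]
lift_point 0.85 [272.4 184.8] [0.5973 0.0115]
jack 0.77 [184.2 229.2] [0.458  0.3259]
saddle 0.54 [184.6 227.1] [0.458  0.3138]
handle_pad 0.72 [183.2 273.7] [0.2992 0.3127]
tag 0.74 [184.7 227.5] [0.4641 0.3242]
tag 0.55 [377.3 224.1] [ 0.462  -0.3564]
tag_hole 0.69 [436.3 214.4] [ 0.4921 -0.5713]
tag_hole 0.66 [375.4 213. ] [ 0.5018 -0.3517]
spatula 0.69 [383.8 167. ] [ 0.6691 -0.3912]
cap 0.62 [228.2 270.3] [0.3111 0.1714]
cap 0.53 [185. 227.] [0.4658 0.3232]
reagent 0.83 [130.3 192.2] [0.5952 0.5219]
dish 0.74 [120.  243.9] [0.4101 0.5539]
sample 0.62 [424.2 189.4] [ 0.5839 -0.5335]
sample 0.61 [437.6 217.7] [ 0.4801 -0.5752]
sample2 0.62 [424.2 189.4] [ 0.5839 -0.5335]
sample2 0.61 [437.6 217.7] [ 0.4801 -0.5752]
side [ 0.1594 -1.2504  0.7899]
station 0.85 [307.6 221.2] [0.6009 0.0365]
tag_post 0.79 [303.4 204.6] [0.6166 0.1341]
tag_post 0.44 [243.6 185.5] [0.4508 0.3166]
lift_point 0.6 [308.8 205.1] [0.5968 0.0215]
jac
[... 587 characters left out ...]

dish 0.54 [224.4 162. ] [0.4193 0.5495]
sample 0.62 [374.3 351.1] [ 0.575  -0.5306]
sample 0.56 [347.6 372.2] [ 0.4965 -0.5726]
sample2 0.62 [374.3 351.1] [ 0.575  -0.5306]
sample2 0.56 [347.6 372.2] [ 0.4965 -0.5726]
{'time': 1.6, 'q': array([67.78  ,  4.9806, 10.0788, 95.1007, -0.0012, 90.0003]), 'qd': array([ 0.0825,  0.0074, -0.0072,  0.029 , -0.0856,  0.0885]), 'joint_efforts': array([ -0.0013, -52.0098,  46.4854,   0.0019,  -0.0001,  -0.    ]), 'ee_pos': array([0.208 , 0.5091, 0.2313]), 'tcp_rot': array([-179.9974,    0.0012,  157.7797]), 'wrist_force': array([-0.0105,  1.1785, -0.2439]), 'torque': array([-0.0075, -0.0005, -0.025 ]), 'grasp_force': 0.0, 'opening': 0.08570282856661965}
```

```bash
python3 - <<'E'
import cv2,numpy as np
t=cv2.imread('pics/top0.png');s=cv2.imread('pics/side0.png')
cv2.imwrite('pics/topc.png',cv2.resize(t[120:300,90:470],(800,379),interpolation=cv2.INTER_CUBIC))
cv2.imwrite('pics/sidec.png',cv2.resize(s[130:390,180:440],(600,600),interpolation=cv2.INTER_CUBIC))
E
```

```text
(no output)
```

View pics/topc.png

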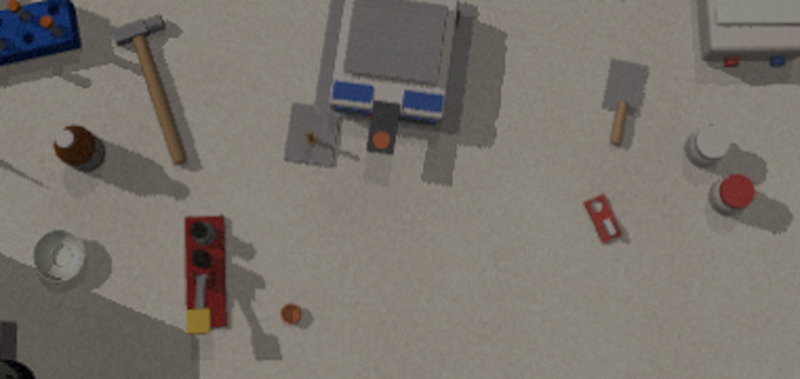

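View pics/sidec.png

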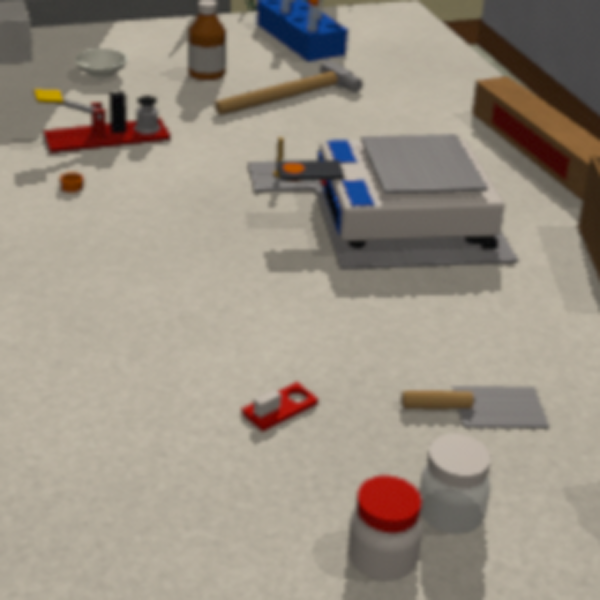

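The top picture shows the tag at about (376,224) with its hole end up, the jack at (187,248) with its saddle up, and the post at (237,185). The orange pad disc is at (271,187) and the balance is slightly yawed. The side picture agrees: tag (300,307), post (301,198), jack (227,187). Next I'll segment colours to get exact poses.

```bash
cat > seg.py <<'E'
from h import *
np.set_printoptions(precision=4,suppress=True)
def mask(c,box,f):
    im=c['pixels']; x0,y0,x1,y1=box
    hsv=cv2.cvtColor(im,cv2.COLOR_RGB2HSV).astype(int); m=np.zeros(im.shape[:2],bool)
    m[y0:y1,x0:x1]=f(hsv[...,0],hsv[...,1],hsv[...,2])[y0:y1,x0:x1]
    return m
def cen(m): r,c=np.nonzero(m); return np.array([c.mean(),r.mean()]),len(r)
def tri(ca,pa,cb,pb):
    A=[];B=[]
    for c,p in((ca,pa),(cb,pb)):
        o,d=ray(c,p); d=d/np.linalg.norm(d); P=np.eye(3)-np.outer(d,d); A.append(P);B.append(P@o)
    X=np.linalg.lstsq(np.vstack(A),np.hstack(B),rcond=None)[0]; return X
E
python3 - <<'E'
from seg import *
red=lambda h,s,v:((h<8)|(h>172))&(s>140)
org=lambda h,s,v:(h<20)&(s>120)&(v>90)
yel=lambda h,s,v:(h>18)&(h<35)&(s>150)
T=cam('top');S=cam('side')
for nm,bt,bs,f,z in(('disc',(264,178,280,196),(300,195,320,212),org,.08),('cap',(220,262,236,278),(200,203,218,216),org,.016),('ypad',(175,265,195,282),(190,165,212,178),yel,.083)):
    a,na=cen(mask(T,bt,f));b,nb=cen(mask(S,bs,f));print(nm,a,na,b,nb,atz(T,a,z),atz(S,b,z),tri(T,a,S,b))
for c,bt,bs in((T,(365,208,390,240),(174,218,202,280)),(S,(280,290,322,320),(196,175,256,200))):
  for nm,b in(('tag',bt),('jack',bs)):
    m=mask(c,b,red); z=.008 if nm=='tag' else .010
    r,cc=np.nonzero(m); P=np.array([atz(c,(x,y),z)[:2] for x,y in zip(cc,r)],np.float32)
    hull=cv2.convexHull(P); (cx,cy),(w,h),a=cv2.minAreaRect(P)
    bx=cv2.boxPoints(((cx,cy),(w,h),a)); e=max((bx[1]-bx[0],bx[2]-bx[1]),key=np.linalg.norm); M=cv2.moments(hull)
    print(nm,len(r),(cx,cy),(w,h),np.degrees(np.arctan2(e[1],e[0])),'hullc',M['m10']/M['m00'],M['m01']/M['m00'])
# print post neighbourhoods
for c,b in((T,(228,176,244,196)),(S,(292,186,312,214))):
    hsv=cv2.cvtColor(c['pixels'],cv2.COLOR_RGB2HSV)
    print(b);print(hsv[b[1]:b[3],b[0]:b[2],1])
E
```

```text
disc [270.6731 186.1346] 52 [306.7895 202.5789] 38 [0.5898 0.0173 0.08  ] [0.5872 0.0135 0.08  ] [0.5894 0.0175 0.0778]
cap [228.7949 269.3333] 39 [210.5692 208.5538] 65 [0.3137 0.1677 0.016 ] [0.3128 0.1553 0.016 ] [0.3141 0.1684 0.0088]
ypad [183.9583 271.9583] 120 [200.7288 171.1525] 59 [0.3049 0.3102 0.083 ] [0.3023 0.3006 0.083 ] [0.3042 0.3112 0.0781]
tag 92 (0.4640459716320038, -0.35080602765083313) (0.07066669315099716, 0.03222046047449112) 23.873934 hullc 0.46482206926770325 -0.34967206726550804
jack 558 (0.3889898359775543, 0.3124731779098511) (0.18039903044700623, 0.06264333426952362) 2.401315 hullc 0.39399180739102374 0.312453600973719
tag 234 (0.46054792404174805, -0.35806265473365784) (0.07841169089078903, 0.03877804055809975) 23.284445 hullc 0.4605693092268071 -0.3572690194226329
jack 413 (0.38447073101997375, 0.33925098180770874) (0.18026629090309143, 0.14290864765644073) 1.6561507 hullc 0.3859873862493909 0.3217512649542997
(228, 176, 244, 196)
[[ 16  13  21  11  11  11  11   8  17  13   8  11  11  14  16  10]
 [ 19  13  13  13  11  11  11  13   8  11  13  11  16  16
[... 2918 characters left out ...]
 123 110
   77  29]
 [ 14  14  14  14  16  18  39  78  96  66  11   5  11  20  29  29  30  26
    6   6]
 [ 14  15  14  14  14  14  19  26  34  23   9   5  11  28  41  47  47  37
   25   9]
 [ 15  15  15  13  13  14  15  15  17  14  14  15  25  38  46  53  50  40
   30  17]
 [ 13  13  13  13  13  12  11  14  14  14  15  15  17  17  19  20  20  20
   18  16]
 [ 13  14  12  14  12  12  12  14  11  16  14  12  14  12  14  15  17  13
   13  13]
 [ 14  15  15  13  13  12  16  14  14  15  12  12  15  12  13  13  16  14
   16  16]
 [ 18  21  21  23  21  21  19  19  22  21  21  24  21  24  21  25  23  23
   28  25]
 [ 32  33  31  32  32  32  31  31  32  33  32  31  33  31  32  31  32  33
   32  32]]
```

```bash
python3 - <<'E'
import cv2,numpy as np
t=cv2.imread('pics/top0.png');s=cv2.imread('pics/side0.png')
a=cv2.resize(t[160:220,220:280],(390,600),interpolation=cv2.INTER_NEAREST) if 0 else cv2.resize(t[150:210,225:265],(400,600),interpolation=cv2.INTER_NEAREST)
b=cv2.resize(s[180:240,285:325],(400,600),interpolation=cv2.INTER_NEAREST)
cv2.imwrite('pics/z.png',np.hstack([a,b]))
E
```

```text
(no output)
```

View pics/z.png

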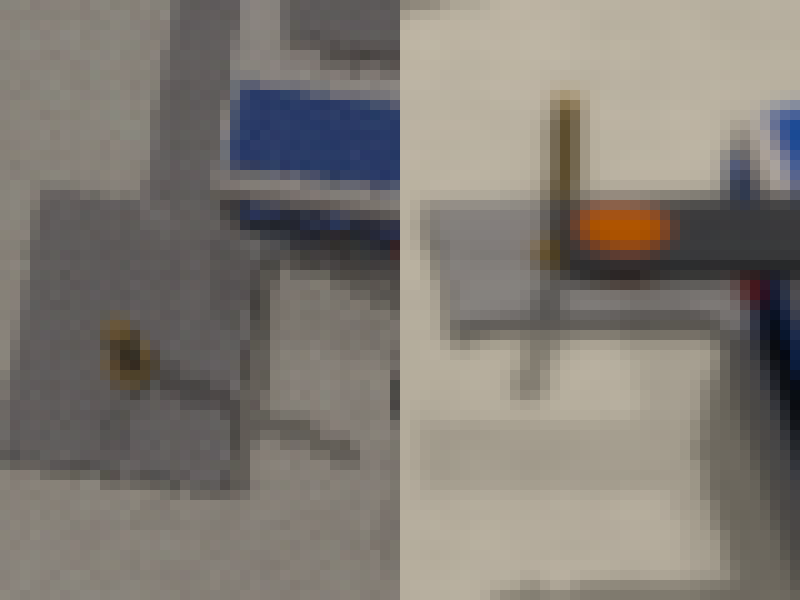

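The post foot is at top-camera (238,186) and side-camera about (300,205), and the wing corners are clear. I'll fit the station pose from these and make a first test turn.

```bash
cat > fit.py <<'E'
from seg import *
from scipy.optimize import least_squares
T=cam('top');S=cam('side')
obs=[(T,(228.9,168.5),(60,162,6),1),(T,(225.3,195.5),(-40,162,6),1),(T,(249,199),(-40,80,6),1),(T,(270.67,186.13),(0,0,80),2),(T,(238.1,186),(0,120,6),1),(T,(236.7,182.0),(0,120,62),1),
(S,(306.8,202.6),(0,0,80),2),(S,(301.4,189.3),(0,120,62),1.5),(S,(300.8,198),(0,120,30),1),(S,(287,200),(-40,162,6),.7),(S,(289.5,211.7),(-40,80,6),.7)]
def W(p,X): a=p[2];X=np.array(X)/1e3;return np.array([p[0]+np.cos(a)*X[0]-np.sin(a)*X[1],p[1]+np.sin(a)*X[0]+np.cos(a)*X[1],X[2]])
for sel,n in(((T,S),'both'),((T,),'top'),((S,),'side')):
    O=[o for o in obs if any(o[0] is s for s in sel)]
    f=lambda p:np.concatenate([w*(proj(c,W(p,X))[0]-np.array(u)) for c,u,X,w in O])
    r=least_squares(f,[.59,.02,0]);p=r.x;print(n,p[:2],np.degrees(p[2]),'post',W(p,(0,120,6)));print(r.fun.reshape(-1,2).round(1).tolist())
E
python3 fit.py; python3 -m inch '[[[100,0,0,-10,0,0,-10]]]'; python3 -c "
from workcell import bot;o=bot.get_obs();print(o['q'],o['tcp_rot'])"
```

```text
both [0.5889 0.0157] -8.826018624133392 post [0.6073 0.1343 0.006 ]
[[0.0, -0.1], [-0.6, 0.2], [-1.4, -0.3], [1.0, 0.5], [-0.1, 0.2], [0.0, 0.9], [0.6, -0.8], [-0.0, 0.7], [0.2, 0.4], [0.2, -0.5], [0.4, -0.4]]
top [0.59   0.0156] -8.538235605339219 post [0.6078 0.1343 0.006 ]
[[-0.1, -0.2], [-0.6, 0.1], [-1.4, -0.5], [1.0, -0.1], [-0.1, 0.1], [0.0, 0.8]]
side [0.5877 0.0151] -9.058421836932363 post [0.6066 0.1336 0.006 ]
[[-0.0, -0.5], [-0.2, 0.8], [0.1, 0.6], [0.1, -0.4], [0.3, -0.3]]
time: 1.92
ee_pos: [0.2079, 0.5089, 0.2408]
tcp_rot: [-179.9, -0.0, 168.0]
wrist_force: [0.1, 0.4, 0.7]
opening: 0.085
grasp_force: 0.0
[ 6.77779012e+01  5.23773589e+00  1.14146974e+01  9.62503463e+01
 -2.59687042e-03  7.98184015e+01] [-1.79927312e+02 -1.04161450e-02  1.67959495e+02]
```

```bash
python3 -m inch '[[[100,0,0,0,0,0,-8.9],[100,0,0,0,0,0,-8.9],[100,0,0,0,0,0,-8.9],[100,0,0,0,0,0,-8.9],[100,7,-49,0,0,0,0],[100,7,-49,0,0,0,0],[100,7,-49,0,0,0,0],[100,7,-49,0,0,0,0]]]' >/dev/null; python3 -m inch '[[[100,7,-49,0,0,0,0],[100,7,-49,0,0,0,0],[100,7,-49,0,0,0,0],[100,7,-49,0,0,0,0],[100,7,-49,0,0,0,0],[100,7,-49,0,0,0,0],[100,7,-49,0,0,0,0],[100,7,-49,0,0,0,0]]]' | head -3;  python3 -m inch '[[[100,7,-49,0,0,0,0],[100,7,-49,0,0,0,0],[100,7,-49,0,0,0,0],[100,7,-49,0,0,0,0],[100,10,-30,0,0,0,0],[100,10,0,40,0,0,0],[100,0,0,40,0,0,0],[100,0,0,0,0,0,0]]]'
cat >> h.py <<'E'
def go(x,y,z,yaw=None):
    o=bot.get_obs(); R=Ro.from_euler('xyz',o['tcp_rot'],degrees=True); p=np.array(o['ee_pos'])
    print('t',round(o['time'],2),'at',p.round(4),np.round(o['tcp_rot'],1),'tool shift mm',(1e3*R.inv().apply(np.array([x,y,z])-p)).round(1), 'turn z', None if yaw is None else round(-((yaw-o['tcp_rot'][2]+180)%360-180),1),'q',o['q'].round(0),'F',o['wrist_force'].round(1),'open',round(o['opening'],4),'gf',o['grasp_force'])
E
python3 -c "
from h import *
go(.446,-.359,.16,203.6)"
```

```text
time: 3.92
ee_pos: [0.3644, -0.0656, 0.2416]
tcp_rot: [-180.0, 0.1, -156.6]
time: 4.92
ee_pos: [0.4085, -0.2896, 0.1588]
tcp_rot: [179.8, -0.1, -156.6]
wrist_force: [-1.2, 0.2, 0.1]
opening: 0.0856
grasp_force: 0.0
t 4.92 at [ 0.4085 -0.2896  0.1588] [ 1.798e+02 -1.000e-01 -1.566e+02] tool shift mm [ -6.9 -78.6  -1.6] turn z -0.2 q [-35.  -2.  -5.  87.  -0. -59.] F [-1.2  0.2  0.1] open 0.0856 gf 0.0
```

```bash
python3 -m inch '[[[100,-3,-40,0,0,0,0],[80,-3,-39,0,0,0,0],[70,-1,0,40,0,0,0],[60,0,0,40,0,0,0],[60,0,0,40,0,0,0],[60,0,0,20,0,0,0],[60,0,0,0,0,0,0],[60,0,0,0,0,0,0]]]' 30; python3 - <<'E'
from h import *
go(.446,-.359,.012,203.6)
c=cam('side');save(c,'s1.png');b=c['pixels'][250:350,250:350,::-1]
t=cam('top');save(t,'t1.png');a=t['pixels'][180:260,340:420,::-1]
cv2.imwrite('pics/c1.png',np.hstack([cv2.resize(b,(400,400)),cv2.resize(np.ascontiguousarray(a),(400,400))]))
E
```

```text
time: 5.92
ee_pos: [0.4487, -0.3608, 0.0236]
tcp_rot: [-179.9, 0.1, -156.6]
wrist_force: [-0.9, 0.1, 0.1]
opening: 0.0514
grasp_force: 0.0
t 5.92 at [ 0.4487 -0.3608  0.0236] [-1.799e+02  1.000e-01 -1.566e+02] tool shift mm [ 1.8  2.8 11.6] turn z -0.2 q [-39.   9.  -8.  72.  -0. -62.] F [-0.9  0.1  0.1] open 0.0514 gf 0.0
```

View pics/c1.png

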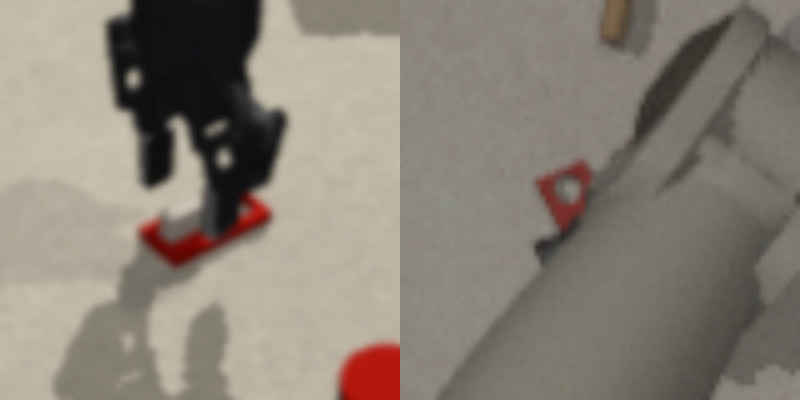

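The fingers straddle the rib, with the hole at top-crop (568,188). I'll check the along-rib offset numerically.

```bash
python3 - <<'E'
from seg import *
T=cam('top')
im=cv2.cvtColor(cv2.imread('pics/t1.png'),cv2.COLOR_BGR2RGB)
# hole from top view: red bounding of hole end; from first picture hole centre + rib
im0=cv2.cvtColor(cv2.imread('pics/top0.png'),cv2.COLOR_BGR2RGB); S0=cv2.cvtColor(cv2.imread('pics/side0.png'),cv2.COLOR_BGR2RGB)
S=cam('side')
# model fit of tag: render polygon with hole & rib mask vs red mask
from scipy.optimize import minimize
def redm(im):
    h=cv2.cvtColor(im,cv2.COLOR_RGB2HSV).astype(int); return np.clip((h[...,1]-60)/120.,0,1)*(((h[...,0]<9)|(h[...,0]>171)))
def render(c,p,K=8):
    box=None
    def poly(X): 
        a=p[2];X=np.array(X,float)/1e3
        return proj(c,np.c_[p[0]+np.cos(a)*X[:,0]-np.sin(a)*X[:,1],p[1]+np.sin(a)*X[:,0]+np.cos(a)*X[:,1],X[:,2]])
    o=np.array(win[:2]);m=np.zeros(((win[3]-win[1])*K,(win[2]-win[0])*K),np.uint8)
    q=lambda P:(((P-o+.5)*K-.5)*16).round().astype(np.int32)
    pts=poly([(x,y,z) for x in(-38,38) for y in(-18,18) for z in(0,8)])
    cv2.fillConvexPoly(m,cv2.convexHull(q(pts)),255,shift=4)
    th=np.linspace(0,6.28,24); hp=lambda z:poly(np.c_[24+10.5*np.cos(th),10.5*np.sin(th),z+0*th])
    a1=m*0;a2=m*0;cv2.fillPoly(a1,[q(hp(8))],255,shift=4);cv2.fillPoly(a2,[q(hp(0))],255,shift=4);m[(a1>0)&(a2>0)]=0
    cv2.fillConvexPoly(m,cv2.convexHull(q(poly([(x,y,z) for x in(-32,-4) for y in(-6,6) for z in(8,26)]))),0,shift=4)
    return cv2.resize(m,(win[2]-win[0],win[3]-win[1]),interpolation=cv2.INTER_AREA)/255.
for nm,c,img,win in(('top',T,im0,(362,205,392,243)),('side',S,S0,(275,285,328,325))):
    r=redm(img)[win[1]:win[3],win[0]:win[2]]
    best=min((minimize(lambda p:((render(c,p)-r)**2).sum(),[.4625+dx,-.352+dy,np.radians(23.6)],method='Nelder-Mead',options=dict(initial_simplex=np.array([.4625,-.352,.41])+np.array([[dx,dy,0],[dx+.004,dy,0],[dx,dy+.004,0],[dx,dy,.08]]))) for dx in(-.002,.002) for dy in(-.003,.003)),key=lambda r:r.fun)
    p=best.x;a=p[2];print(nm,p[:2],np.degrees(a),best.fun,'rib',p[0]-.018*np.cos(a),p[1]-.018*np.sin(a))
E
```

```text
top [ 0.4642 -0.3515] 22.729423198966145 20.354535034602073 rib 0.44761845868222355 -0.3584613252301757
side [ 0.4618 -0.352 ] 21.977115540365414 15.69234260861207 rib 0.44515005997961044 -0.35875504576933603
```

```bash
python3 -m inch '[[[60,1,3,6,0,0,1],[50,0,0,6,0,0,0],[5,0,0,0,0,0,0],[5,0,0,0,0,0,0],[5,0,0,0,0,0,0],[5,0,0,0,0,0,0]]]' 40; python3 -m inch '[[[5,0,0,-30,0,0,0],[5,0,0,-40,0,0,0],[5,0,0,-40,0,0,0],[5,0,0,-10,0,0,0]]]' ; python3 -c "
from h import *
go(.447,-.359,.13,171.2)"
```

```text
time: 6.88
ee_pos: [0.4455, -0.3578, 0.0093]
tcp_rot: [-180.0, 0.0, -157.6]
wrist_force: [-0.3, 0.4, -0.3]
opening: 0.0108
grasp_force: 40.4
time: 7.38
ee_pos: [0.4464, -0.3585, 0.1323]
tcp_rot: [-179.8, 0.1, -157.6]
wrist_force: [-0.7, -0.3, -0.6]
opening: 0.0114
grasp_force: 40.4
t 7.38 at [ 0.4464 -0.3585  0.1323] [-1.798e+02  1.000e-01 -1.576e+02] tool shift mm [-0.3 -0.7  2.3] turn z 31.2 q [-39.   7.   1.  84.  -0. -61.] F [-0.7 -0.3 -0.6] open 0.0114 gf 40.39421617984772
```

```bash
python3 -m inch '[[[5,0,0,0,0,0,10.4],[5,0,0,0,0,0,10.4],[5,0,0,0,0,0,10.4],[5,-4,46,0,0,0,0],[5,-4,46,0,0,0,0],[5,-4,46,0,0,0,0],[5,-4,46,0,0,0,0],[5,-4,46,0,0,0,0]]]' >/dev/null; python3 -m inch '[[[5,-4,46,0,0,0,0],[5,-4,46,0,0,0,0],[5,-4,46,0,0,0,0],[5,-4,46,0,0,0,0],[5,-4,46,0,0,0,0],[5,-2,46,0,0,0,0],[5,0,0,0,0,0,0],[5,0,0,0,0,0,0]]]'; python3 -c "
from h import *
go(.5655,.1404,.13,171.2)"
```

```text
time: 9.38
ee_pos: [0.5642, 0.1357, 0.1284]
tcp_rot: [-180.0, -0.1, 171.2]
wrist_force: [0.3, -0.0, -0.9]
opening: 0.0109
grasp_force: 40.4
t 9.38 at [0.5642 0.1357 0.1284] [-1.800e+02 -1.000e-01  1.712e+02] tool shift mm [-0.6  4.9 -1.6] turn z 0.0 q [14.  8.  2. 84. -0. 22.] F [ 0.3 -0.  -0.9] open 0.0109 gf 40.41637480258942
```

Next I'll shift 5 mm, drop 20 mm, and check the hole against the post in both views.

```bash
python3 -m inch '[[[5,-1,5,20,0,0,0],[5,0,0,0,0,0,0],[5,0,0,0,0,0,0]]]'|head -2; python3 - <<'E'
from seg import *
go(.5655,.1404,.11,171.2)
o=bot.get_obs();p=o['ee_pos'];a=np.radians(o['tcp_rot'][2]-180)
H=np.array([p[0]+.042*np.cos(a),p[1]+.042*np.sin(a),p[2]-.0095]);print('hole pred',H)
ims=[]
for n,w in(('top',(225,165,265,205)),('side',(280,165,320,205))):
    c=cam(n);save(c,n+'2.png')
    th=np.linspace(0,6.28,40);hp=H+np.c_[.0105*np.cos(th),.0105*np.sin(th),0*th+.008]
    im=np.ascontiguousarray(c['pixels'][w[1]:w[3],w[0]:w[2],::-1]);im=cv2.resize(im,(400,400),interpolation=cv2.INTER_NEAREST)
    for q in (proj(c,hp)-np.array(w[:2])+.5)*10: cv2.circle(im,tuple(q.astype(int)),1,(0,255,0),-1)
    for q in (proj(c,[[.607,.134,.006],[.607,.134,.064]])-np.array(w[:2])+.5)*10: cv2.circle(im,tuple(q.astype(int)),2,(255,255,0),-1)
    ims.append(im)
cv2.imwrite('pics/c2.png',np.hstack(ims))
E
```

```text
time: 9.75
ee_pos: [0.5662, 0.1401, 0.109]
t 9.75 at [0.5662 0.1401 0.109 ] [-180.    -0.   171.1] tool shift mm [ 0.7  0.2 -1. ] turn z -0.1 q [14.  9.  1. 82. -0. 23.] F [ 0.5 -0.2  0.2] open 0.0108 gf 40.415738224983215
hole pred [0.6077 0.1336 0.0995]
```

View pics/c2.png

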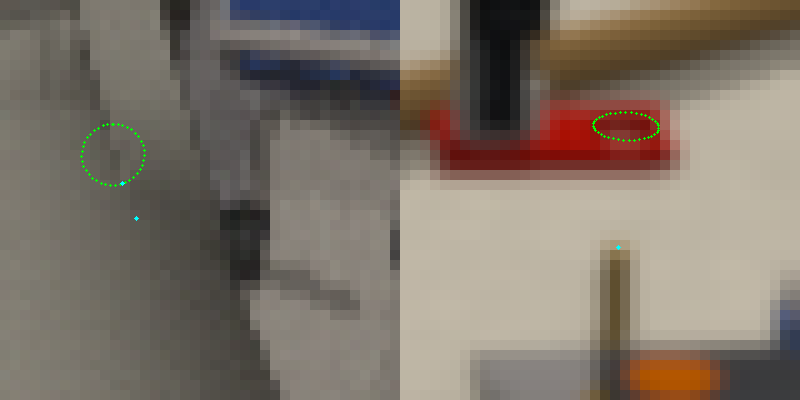

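In the side view the drawn hole coincides with the dark hole at crop (627,128), above the post line at (617,247). I'll lower it while watching the force.

```bash
python3 -m inch '[[[5,0,0,20,0,0,0],[5,0,0,15,0,0,0],[5,0,0,10,0,0,0],[5,0,0,5,0,0,0],[5,0,0,0,0,0,0]]]'; python3 -c "
from h import *
go(.5655,.1404,.0165,171.2)"
```

```text
time: 10.48
ee_pos: [0.5663, 0.1406, 0.0592]
tcp_rot: [-180.0, -0.0, 171.2]
wrist_force: [-0.1, 0.4, -0.7]
opening: 0.0108
grasp_force: 40.4
t 10.47 at [0.5663 0.1406 0.0592] [-180.    -0.   171.2] tool shift mm [ 0.8 -0.3 42.7] turn z -0.0 q [14. 10. -4. 77. -0. 23.] F [-0.1  0.4 -0.7] open 0.0108 gf 40.41477084159851
```

```bash
python3 -m inch '[[[5,0,0,15,0,0,0],[5,0,0,15,0,0,0],[5,0,0,8,0,0,0],[5,0,0,4,0,0,0],[5,0,0,0,0,0,0]]]'|sed -n 2,4p; python3 -m inch '[[[15,0,0,0,0,0,0],[25,0,0,0,0,0,0],[40,0,0,0,0,0,0],[40,0,0,-10,0,0,0],[50,0,0,-30,0,0,0]]]'; python3 - <<'E'
from seg import *
c=cam('side');save(c,'s3.png')
im=np.ascontiguousarray(c['pixels'][180:230,270:320,::-1]);cv2.imwrite('pics/c3.png',cv2.resize(im,(400,400)))
E
```

```text
ee_pos: [0.5663, 0.1406, 0.0171]
tcp_rot: [-180.0, -0.0, 171.2]
wrist_force: [-0.2, 0.2, -1.1]
time: 11.72
ee_pos: [0.5654, 0.1404, 0.0569]
tcp_rot: [-179.9, -0.1, 171.2]
wrist_force: [0.2, 0.6, 0.1]
opening: 0.0427
grasp_force: 0.0
```

View pics/c3.png

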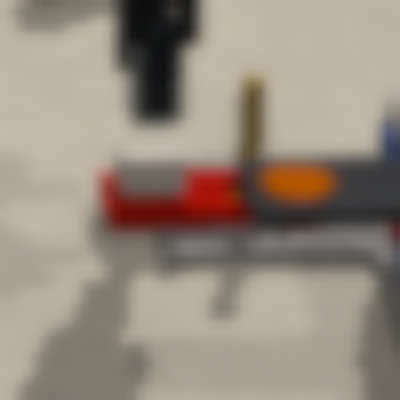

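The tag sits on the plate with the post through its hole. Now the jack, which I make grip (0.4065, 0.3132), yaw about 2.3°.

```bash
python3 -m inch '[[[100,0,0,-50,0,0,0],[100,0,0,-50,0,0,0],[100,0,0,0,0,0,-5.5],[100,0,0,0,0,0,-5.5],[100,38,45,0,0,0,0],[100,38,45,0,0,0,0],[100,38,45,0,0,0,0],[100,38,44,0,0,0,0]]]'|head -3; python3 -m inch '[[[100,0,0,0,0,0,0],[100,0,0,0,0,0,0]]]' |head -3; python3 - <<'E'
from seg import *
go(.4065,.3132,.08,182.2)
S=cam('side');save(S,'s4.png')
red=lambda h,s,v:((h<8)|(h>172))&(s>140)
# jack model points projected in both initial pictures for check
p=(.4514,.3151,np.radians(2.3))
def W(X): a=p[2];X=np.array(X)/1e3;return [p[0]+np.cos(a)*X[0]-np.sin(a)*X[1],p[1]+np.sin(a)*X[0]+np.cos(a)*X[1],X[2]]
pts=[(x,y,z) for x in(-155,30) for y in(-33,33) for z in(0,10)]
up=[(-45+sx*12,sy*10,z) for sx in(-1,1) for sy in(-1,1) for z in(10,72)]
im=cv2.imread('pics/side0.png');b=cv2.imread('pics/top0.png');T=cam('top')
out=[]
for c,i,w in((S,im,(190,150,260,210)),(T,b,(165,215,235,275))):
    z=cv2.resize(i[w[1]:w[3],w[0]:w[2]],(420,360))
    for q in [*pts,*up,(0,0,58),(-146,0,83)]:
        u=(proj(c,W(q))[0]-np.array(w[:2])+.5)*6; cv2.circle(z,tuple(u.astype(int)),2,(0,255,0),-1)
    out.append(z)
cv2.imwrite('pics/c4.png',np.hstack(out)[:, :800])
E
```

```text
time: 12.78
ee_pos: [0.4064, 0.3149, 0.1582]
tcp_rot: [179.9, 0.1, -177.8]
time: 13.02
ee_pos: [0.4078, 0.3138, 0.1579]
tcp_rot: [180.0, 0.1, -177.8]
t 13.03 at [0.4078 0.3138 0.1579] [ 180.     0.1 -177.8] tool shift mm [ 1.4 -0.5 77.9] turn z 0.0 q [38. -1. -4. 87. -0. 35.] F [ 0.1  0.7 -0.1] open 0.0853 gf 0.0
```

View pics/c4.png

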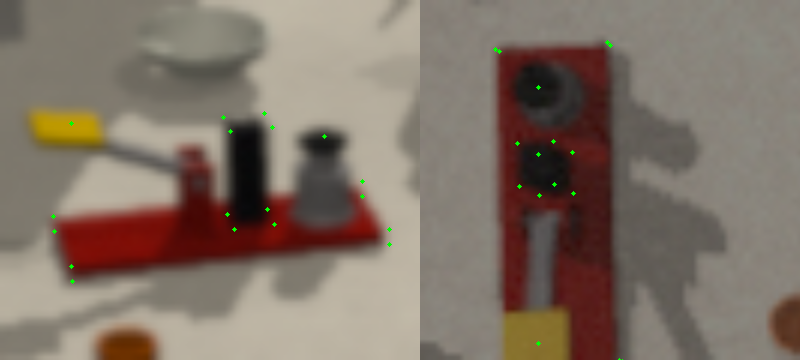

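The drawn base and upright match the picture to within about 3 mm: upright near (248,170) side, saddle at (540,88) top. Descending to grip.

```bash
python3 -m inch '[[[100,2,-1,40,0,0,0],[90,0,0,40,0,0,0],[80,0,0,30,0,0,0],[80,0,0,17,0,0,0],[80,0,0,0,0,0,0]]]'|sed -n 2,4p; python3 -m inch '[[[10,0,0,0,0,0,0],[10,0,0,0,0,0,0],[10,0,0,0,0,0,0],[10,0,0,0,0,0,0],[10,0,0,0,0,0,0],[10,0,0,0,0,0,0]]]' 70; python3 -m inch '[[[10,0,0,-15,0,0,0],[10,0,0,-15,0,0,0],[10,0,0,-10,0,0,0],[10,0,0,0,0,0,0]]]'; python3 - <<'E'
from seg import *
go(.4556,.0364,.07,171.2)
S=cam('side');b=S['pixels'][145:215,185:265,::-1]
cv2.imwrite('pics/c5.png',cv2.resize(np.ascontiguousarray(b),(480,420)))
E
```

```text
ee_pos: [0.4058, 0.3117, 0.0296]
tcp_rot: [-179.9, -0.1, -177.9]
wrist_force: [0.2, 0.1, 0.3]
time: 14.5
ee_pos: [0.4062, 0.3133, 0.0313]
tcp_rot: [179.9, 0.1, -177.8]
wrist_force: [-0.1, 2.6, 5.6]
opening: 0.0195
grasp_force: 70.0
time: 15.0
ee_pos: [0.4061, 0.3129, 0.0713]
tcp_rot: [180.0, 0.1, -177.8]
wrist_force: [0.1, -0.0, -7.2]
opening: 0.0192
grasp_force: 69.4
t 15.0 at [0.4061 0.3129 0.0713] [ 180.     0.1 -177.8] tool shift mm [ -38.9 -278.2    1.1] turn z 11.0 q [ 38.  -0. -13.  77.  -0.  35.] F [ 0.1 -0.  -7.2] open 0.0192 gf 69.41794395446777
```

View pics/c5.png

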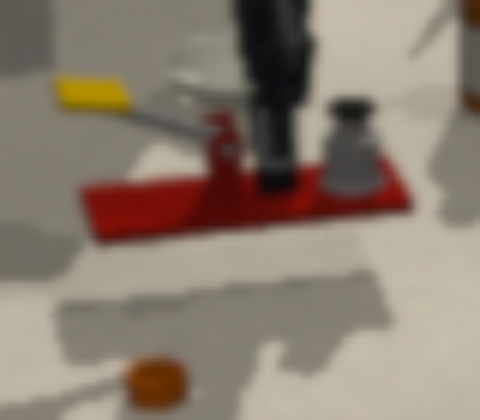

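The jack is lifted level, at crop (245,200). Carrying it to the standoff.

```bash
python3 -m inch '[[[10,0,0,0,0,0,5.5],[10,-13,-38,0,0,0,5.5],[10,-13,-38,0,0,0,0],[10,-13,-38,0,0,0,0],[10,-13,-38,0,0,0,0],[10,-13,-38,0,0,0,0],[10,-13,-38,0,0,0,0],[10,-8,-30,0,0,0,0]]]'|head -3; python3 -m inch '[[[10,0,0,0,0,0,0],[10,0,0,0,0,0,0]]]' |sed -n 4p; python3 -c "
from h import *
go(.4556,.0364,.0335,171.2)"
```

```text
time: 16.05
ee_pos: [0.4547, 0.0438, 0.0697]
tcp_rot: [-180.0, -0.0, 171.1]
wrist_force: [0.6, 0.3, -7.8]
t 16.3 at [0.4546 0.0454 0.0699] [180.   -0.  171.2] tool shift mm [-2.4 -8.8 36.4] turn z -0.0 q [  6.  -8. -20.  78.   0.  15.] F [ 0.6  0.3 -7.8] open 0.0188 gf 71.25721335411072
```

```bash
python3 -m inch '[[[10,-2,-9,12,0,0,0],[10,0,0,12,0,0,0],[10,0,0,12,0,0,0],[10,0,0,0,0,0,0],[10,-20,0,0,0,0,0],[10,-20,0,0,0,0,0],[10,-15,0,0,0,0,0],[10,0,0,0,0,0,0]]]'; python3 - <<'E'
from seg import *
go(.5445,.0226,.0335,171.2)
ims=[]
for n,w in(('top',(245,170,295,240)),('side',(260,180,330,240))):
    c=cam(n);save(c,n+'6.png')
    for k in('saddle','lift_point'):
        for m in finder.mark_of(n,k)[:1]: print(n,k,m['conf'],m['position'],atz(c,m['position'],.060 if k=='saddle' else .066))
    i=np.ascontiguousarray(c['pixels'][w[1]:w[3],w[0]:w[2],::-1]);ims.append(cv2.resize(i,(400,int(400*i.shape[0]/i.shape[1])))[:342])
    if len(ims)==1: pass
cv2.imwrite('pics/c6.png',np.hstack(ims))
E
```

```text
time: 17.3
ee_pos: [0.5104, 0.0277, 0.0342]
tcp_rot: [180.0, -0.0, 171.2]
wrist_force: [-0.5, 0.4, -7.6]
opening: 0.0196
grasp_force: 71.3
t 17.3 at [0.5104 0.0277 0.0342] [180.   -0.  171.2] tool shift mm [-34.5   0.2   0.7] turn z -0.0 q [  3.   1. -16.  73.   0.  12.] F [-0.5  0.4 -7.6] open 0.0196 gf 71.3462483882904
top saddle 0.21 [121.0, 240.6] [0.4155 0.5317 0.06  ]
side saddle 0.44 [293.0, 210.8] [0.5429 0.0079 0.06  ]
side lift_point 0.82 [305.5, 205.1] [0.5869 0.0237 0.066 ]
```

View pics/c6.png

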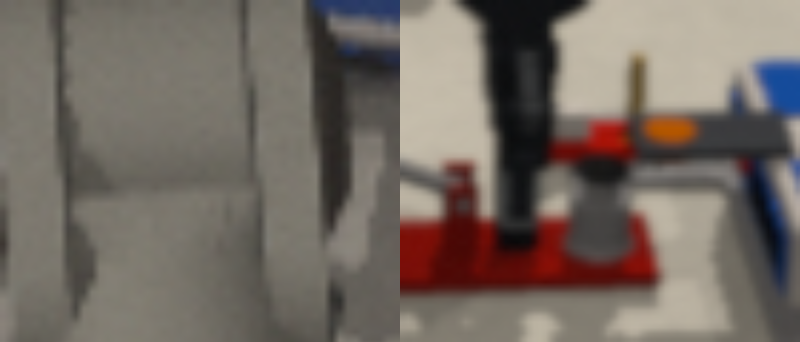

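```bash
python3 - <<'E'
from seg import *
S=cam('side')
print(proj(S,[[.5549,.0208,.0605],[.589,.0157,.08]]))
dark=lambda h,s,v:(v<60)
b=mask(S,(289,205,302,214),dark);print(cen(b));print(cv2.cvtColor(S['pixels'],cv2.COLOR_RGB2GRAY)[204:216,286:306])
E
python3 -m inch '[[[10,-15,0,0,0,0,0],[10,-12,0,0,0,0,0],[10,-8,0,0,0,0,0],[10,0,0,0,0,0,0],[10,0,0,0,0,0,0]]]';python3 -c "
from h import *
go(.5445,.0226,.0313,171.2)"
```

```text
[[295.631  208.2199]
 [307.139  202.1891]]
(array([294.8947, 209.7895]), 38)
[[ 36  61  72  75  74  74  77  73  66  64  64  64  66  62  52  53  60  70
   78  86]
 [ 30  45  51  51  51  50  52  57  61  60  60  61  61  55  48  50  55  59
   63  68]
 [ 28  35  39  38  37  37  40  44  47  48  48  48  45  40  39  43  47  47
   48  48]
 [ 31  40  41  39  38  34  34  34  34  34  35  34  34  37  45  46  44  43
   41  40]
 [ 53  64  65  59  46  35  27  27  25  25  25  26  26  39  59  67  66  67
   63  60]
 [ 86  97  96  79  55  35  26  25  24  24  24  22  20  40  71  88  97 106
  101  98]
 [110 116 112  93  71  50  31  24  23  23  23  22  28  48  80 106 118 122
  120 119]
 [121 123 119 106  97  79  52  33  29  29  29  35  49  64  83 100 106 107
  104 103]
 [122 124 122 113 108  94  72  55  51  50  50  57  75  86  91  94  97  98
   97  97]
 [125 131 133 123 115 103  81  67  64  64  63  68  90 107 114 123 128 131
  130 131]
 [140 157 159 137 116 103  84  70  69  69  67  74  96 111 123 149 164 168
  169 168]
 [165 174 170 139 105  87  77  73  72  71  71  79  97 105 124 157 174 178
  179 179]]
time: 18.27
ee_pos: [0.5441, 0.0223, 0.034]
tcp_rot: [-180.0, -0.0, 171.2]
wrist_force: [0.7, 0.6, -7.5]
opening: 0.0195
grasp_force: 71.3
t 18.27 at [0.5441 0.0223 0.034 ] [-180.    -0.   171.2] tool shift mm [-0.4  0.3  2.7] turn z -0.0 q [  2.   5. -12.  73.   0.  11.] F [ 0.7  0.6 -7.5] open 0.0195 gf 71.3390064239502
```

```bash
python3 -m inch '[[[10,-2,0,1.5,0,0,0],[10,0,0,1.5,0,0,0],[10,0,0,0,0,0,0],[25,0,0,0,0,0,0],[45,0,0,0,0,0,0],[50,0,0,0,0,0,0],[50,0,0,0,0,0,0],[50,0,0,0,0,0,0]]]'; python3 - <<'E'
from seg import *
S=cam('side');save(S,'s7.png')
for k in('saddle','lift_point'):
    for m in finder.mark_of('side',k)[:1]: print(k,m['conf'],m['position'],atz(S,m['position'],.058 if k=='saddle' else .066))
b=S['pixels'][170:240,235:335,::-1]
cv2.imwrite('pics/c7.png',cv2.resize(np.ascontiguousarray(b),(700,490)))
E
```

```text
time: 19.27
ee_pos: [0.5464, 0.022, 0.0313]
tcp_rot: [180.0, 0.0, 171.2]
wrist_force: [-0.1, 0.2, -0.1]
opening: 0.0426
grasp_force: 0.0
saddle 0.64 [307.6, 214.0] [ 0.5812 -0.0171  0.058 ]
lift_point 0.98 [311.3, 206.4] [0.6017 0.0119 0.066 ]
```

View pics/c7.png

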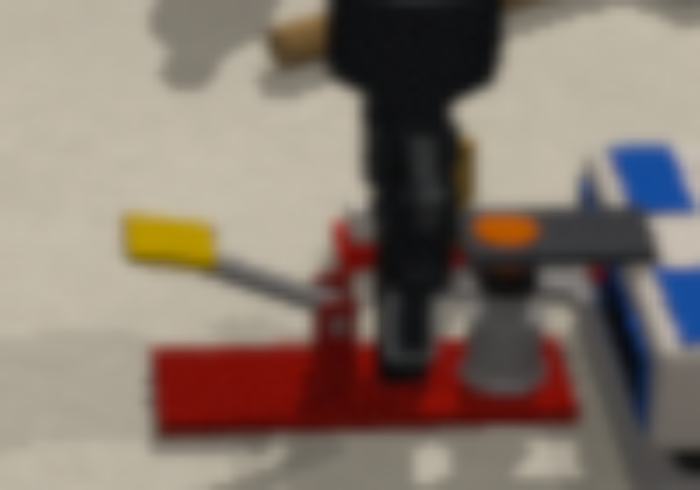

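The orange disc at crop (506,230) is above the saddle axis (503), so x is aligned and the jack is down and released. Next I'll go up, back to the handle pad, and close the fingers.

```bash
python3 -m inch '[[[50,0,0,-20,0,0,0],[50,0,0,-40,0,0,0],[50,0,0,-40,0,0,0],[20,34,0,-10,0,0,0],[0,34,0,0,0,0,0],[0,33,0,0,0,0,0],[0,0,0,20,0,0,0],[0,0,0,15,0,0,0]]]' 40;  python3 -m inch '[[[0,0,0,10,0,0,0],[0,0,0,0,0,0,0],[0,0,0,0,0,0,0]]]'; python3 - <<'E'
from seg import *
go(.5464-.101*.988,.022+.101*.153,.09,171.2)
S=cam('side');save(S,'s8.png')
T=cam('top')
yel=lambda h,s,v:(h>18)&(h<35)&(s>150)
a,n=cen(mask(S,(240,190,280,215),yel));print(a,n,atz(S,a,.083))
print(proj(S,[bot.get_obs()['ee_pos']]))
E
```

```text
time: 20.42
ee_pos: [0.4465, 0.0376, 0.1058]
tcp_rot: [180.0, 0.0, 171.2]
wrist_force: [0.6, 1.3, -0.9]
opening: -0.0001
grasp_force: 0.0
time: 20.8
ee_pos: [0.4469, 0.0375, 0.0966]
tcp_rot: [180.0, 0.0, 171.2]
wrist_force: [0.3, 0.3, -0.7]
opening: 0.0
grasp_force: 0.0
t 20.8 at [0.4469 0.0375 0.0966] [180.    0.  171.2] tool shift mm [ 0.3 -0.1  6.6] turn z -0.0 q [  5. -10. -19.  81.   0.  14.] F [ 0.3  0.3 -0.7] open 0.0 gf 0.0
[258.7922 203.961 ] 77 [0.4427 0.0308 0.083 ]
[[259.7155 198.7158]]
```

```bash
python3 -m inch '[[[0,0,0,13,0,0,0],[0,1,0,7,0,0,0],[0,1.5,0,7,0,0,0],[0,1.5,0,7,0,0,0],[0,2,0,7,0,0,0],[0,1,0,5,0,0,0],[0,0.5,0,3,0,0,0],[0,0,0,0,0,0,0]]]';  python3 -m inch '[[[0,0,0,3,0,0,0],[0,0,0,2,0,0,0],[0,0,0,0,0,0,0]]]'
```

```text
time: 21.9
ee_pos: [0.4392, 0.0387, 0.0476]
tcp_rot: [180.0, 0.0, 171.2]
wrist_force: [-3.2, -0.0, 11.0]
opening: -0.0001
grasp_force: 5.5
time: 22.28
ee_pos: [0.4394, 0.0388, 0.0458]
tcp_rot: [180.0, 0.1, 171.2]
wrist_force: [-17.6, 0.9, 38.1]
opening: -0.0002
grasp_force: 21.2
```

Stop reached. I'll back off the push a little, check the raise in the side view, then let the handle back up.

```bash
python3 -m inch '[[[0,0,0,-2,0,0,0],[0,0,0,0,0,0,0]]]'; python3 - <<'E'
from seg import *
S=cam('side');save(S,'s9.png')
org=lambda h,s,v:(h<20)&(s>120)&(v>90)
yel=lambda h,s,v:(h>18)&(h<35)&(s>150)
a,n=cen(mask(S,(296,188,320,212),org));print('disc',a,n,proj(S,[[.589,.0157,.08],[.589,.0157,.094]]))
b=S['pixels'][170:240,235:335,::-1]
cv2.imwrite('pics/c9.png',cv2.resize(np.ascontiguousarray(b),(700,490)))
E
```

```text
time: 22.52
ee_pos: [0.4393, 0.0388, 0.0464]
tcp_rot: [180.0, 0.1, 171.2]
wrist_force: [-10.8, -1.3, 26.0]
opening: -0.0001
grasp_force: 13.9
disc [303.8621 201.    ] 87 [[307.139  202.1891]
 [307.3519 198.0917]]
```

View pics/c9.png

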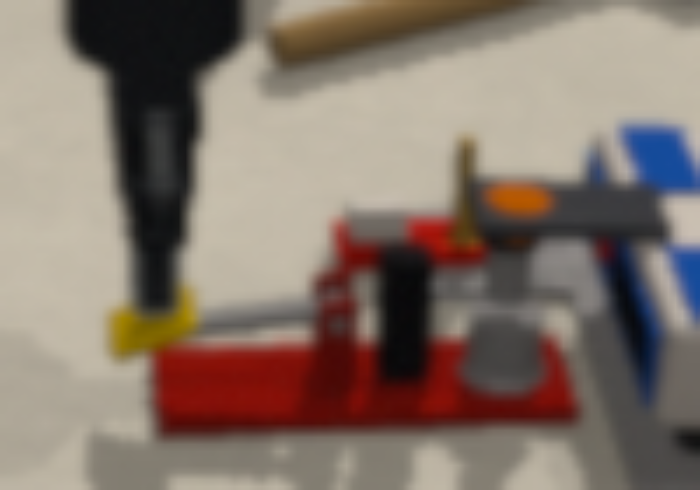

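The balance is raised: the disc has moved up to crop (518,200), the ram is extended beneath it, and the jack hasn't moved. Releasing now.

```bash
python3 -m inch '[[[0,0,0,-6,0,0,0],[0,-2,0,-9,0,0,0],[0,-2,0,-9,0,0,0],[0,-2,0,-9,0,0,0],[0,-2,0,-9,0,0,0],[0,0,0,-8,0,0,0],[0,0,0,0,0,0,0],[0,0,0,0,0,0,0]]]';  python3 -m inch '[[[0,0,0,0,0,0,0],[0,0,0,0,0,0,0],[0,0,0,0,0,0,0]]]'|head -2; python3 - <<'E'
from seg import *
S=cam('side');save(S,'s10.png')
org=lambda h,s,v:(h<20)&(s>160)&(v>110)
yel=lambda h,s,v:(h>18)&(h<35)&(s>150)
a,n=cen(mask(S,(301,188,320,212),org));print('disc',a,n)
a,n=cen(mask(S,(240,190,280,220),yel));print('pad',a,n,'was 258.8 204 77')
E
```

```text
time: 23.58
ee_pos: [0.4468, 0.0374, 0.0938]
tcp_rot: [-180.0, -0.0, 171.2]
wrist_force: [0.3, -0.8, 0.7]
opening: -0.0001
grasp_force: 0.0
time: 23.95
ee_pos: [0.447, 0.0374, 0.0942]
disc [306.8788 202.4545] 33
pad [258.8333 203.9231] 78 was 258.8 204 77
```

The handle is back up and the balance is down. Second press: to the stop, with a moderate hold.

```bash
python3 -m inch '[[[0,0,0,11,0,0,0],[0,1,0,7,0,0,0],[0,1.5,0,7,0,0,0],[0,1.5,0,7,0,0,0],[0,2,0,7,0,0,0],[0,1,0,5,0,0,0],[0,1,0,4,0,0,0],[0,0,0,0,0,0,0]]]';  python3 -m inch '[[[0,0,0,2,0,0,0],[0,0,0,0,0,0,0],[0,0,0,0,0,0,0],[0,0,0,0,0,0,0]]]'; python3 - <<'E'
from seg import *
S=cam('side');save(S,'s11.png')
org=lambda h,s,v:(h<20)&(s>120)&(v>90)
a,n=cen(mask(S,(296,188,320,212),org));print('disc',a,n,'stroke 1: 303.9 201 87')
b=cv2.imread('pics/s9.png');print('diff vs stroke 1',np.abs(b[170:240,235:335].astype(int)-S['pixels'][170:240,235:335,::-1]).mean())
E
```

```text
time: 25.0
ee_pos: [0.4395, 0.0387, 0.0471]
tcp_rot: [180.0, 0.1, 171.2]
wrist_force: [-2.7, -0.3, 12.2]
opening: 0.0
grasp_force: 6.2
time: 25.5
ee_pos: [0.4397, 0.0387, 0.0465]
tcp_rot: [180.0, 0.1, 171.2]
wrist_force: [-9.7, -0.2, 25.6]
opening: 0.0003
grasp_force: 13.6
disc [303.8953 201.1163] 86 stroke 1: 303.9 201 87
diff vs stroke 1 0.6219523809523809
```

```bash
python3 -c "
from workcell import bot
print(bot.job_done())"
```

```text
the job is handed in; nothing more can be done
None
```

I hung the tag on the post, stood the jack under the lift pad, gave the handle its full trial stroke, and handed the job in with the handle held down and the balance raised; no verdict came back.

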